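Tip the pinion under the hood of the parts tray

ROBOT

A 6-joint arm with a two-finger parallel gripper is mounted at the origin on a cart in front of the work surface, level with it; the furniture and walls round the work are solid. World frame = base frame: x ahead of the robot, y to its left, z up, the work surface at z = 0. Lengths are in m, angles in rad, forces in N, time in s.
With the tool pointing down it reaches from about 0.25 to 0.775 m from the base axis. Payload 4 kg.
Tool frame: the origin (TCP) lies on the centre line of the jaws, within the pads' length; the fingertips stand 8 mm ahead of it and the grasp point (between the pads) lies 11 mm behind it; y points along the fingers, x is the direction in which the jaws open and shut, and the axes are right-handed (so a half turn about y gives the same grasp; the last joint's range is limited). The gripper opens to 94 mm and grips with 3 to 60 N. Pads are 16 mm wide; open, the fingers measure 119 mm over their backs; the gripper's body (75 mm by 177 mm) begins 78 mm behind the grasp point.
Start: joints at [-1.221, 0.087, 1.371, -0, 1.684, -0.103], TCP at [0.241, -0.495, 0.214] pointing down, gripper open.
Joint ranges: [-3.1, 3.1], [-0.76, 2.03], [0.27, 2.55], [-1.08, 4.22], [0.17, 2.65], [-2.57, 2.57]. Speed limits (rad/s): [2.79, 2.79, 3.14, 3.14, 3.14, 3.14].

INTERFACE

Orientations are given as [roll, pitch, yaw] about the fixed x, y, z axes, in that order (R = Rz(yaw) Ry(pitch) Rx(roll)).
In Python, from bench import robot gives the robot as it stands.
- The arm moves only by the tool step_arm, never from a script. Its argument "commands" is a list of rows, each an object with "xyz": the shift along the world's x, y, z in m, a list of three; "twist": the turn, a rotation vector about the world's x, y, z in degrees, a list of three. In form: [{"xyz": [tx, ty, tz], "twist": [ax, ay, az]}, ...]. A call has 1 to 12 rows; each row is the pose to reach, as a shift and turn from the pose commanded when the call began; what a row does not reach only later rows make up. A row lasts 1/12 s, in which the tool goes at most 41.7 mm and 7.16 degrees, less where a joint would pass 70% of its speed; a pose out of reach is approached as far as the arm can. A call with a gripper value outside its range is refused whole. "fingers" is the closure in counts, from 0 (fully open) to 255 (shut), set as the call begins (left out, the last holds). The fingers move at their own pace and stop on an object; the grip force is fixed at half the most. Time passes only in rows, so rows that repeat a pose let the fingers close. It gives the time, the measured TCP pose, the force and the opening at its end, in the units of the state.
- robot.get_obs(): the state, without advancing time (a new reading comes with each control period).
- robot.snapshot(name): name is "side" or "top"; returns (picture, depth): 400x640x3 uint8, red, green, blue; 400x640 float32, m along the optical axis (not along the pixel's ray), 0 where there is no reading.
- robot.camera_info(name): a dict with "fx", "fy", "cx", "cy" (pixels), "R" (3x3) and "t" (3): a world point X has camera coordinates R X + t. Camera axes: x right, y down, z forward; pixel columns grow to the right and rows downward; lengths in m; the calibration is good to about 2 mm. A picture is of the moment at which its call begins. camera_info takes no time and is no camera call.
- robot.close_job(): hands the job in, once; it reports no verdict.
The state is a dict: "time": time; "joint_positions": joint angles; "qvel": joint speeds; "joint_torque": joint torques, N m; "tool_pos": TCP position; "ee_rot": TCP orientation; "wrist_force": force on the tool from outside, world axes, zero at the start; "wrist_torque": the same for the moment, N m; "width": finger opening in m.
Only numpy, scipy, OpenCV 4.12 (cv2) and the standard library are available. Lean on these libraries where they do the work, as an engineer would, in place of code of your own. Each camera call takes 0.05 s, during which the arm holds its last target.

TASK

Set the small pinion gear down on the open end of the tipping tray and let go of it. Then press the tab at the hooded end down until you feel the tray firmly on its stop screw, and keep it pressed (firmly, but never harder than 25 N) until the pinion has slid by itself under the hood up to the end wall. Then let the tray come back up level slowly, staying with the tab instead of letting it snap up; leave the bearing, the bolt and the tape where they are.

Things in the scene. Friction and masses are not known exactly. Their poses are not given: they have to be found in the camera images.
- stand: Fixed grey stand of the tipping tray, foot plate 210 x 100 x 8 mm. Origin: on the bench under the hinge pin, which is 120 mm up. z up; x along the tray from its open end to its hooded end and press tab; y along the pin. A rubber-tipped stop screw stands 90 mm along +x under the tray; its set height differs each time and is not given (the tray meets it at 0.32 to 0.45 rad): feel for it.
- tray (a joint): Tilt of the tray, rad: 0 = level, held there by a preloaded spring; grows as the tab goes down. Spring and pinion push back on the tab with about 3 to 7 N over the travel; on the rubber stop the force rises quickly, by 2 N or more for each further mm. Firmly on the stop means 12 N or more on the tab, about 17 N is right, 25 N is the limit. Let go when tipped, it snaps up.
- tray_floor (a point): Point on top of the tray's steel floor right above the hinge pin, 128 mm over the bench; turns with the tray, x to the hooded end. Inside, the tray is 72 mm wide and runs from x = -122 to +102 mm; walls 18 mm high, 3 mm thick. It is open above from -122 to +30 mm; a hood covers +30 to +105 mm, 30 mm clear inside, top 33 mm above the floor. The pinion slides at about 0.15 to 0.28 rad of tilt.
- tab (a point): Point to press on the press tab: a 50 mm wide plate, top level with the tray's floor (128 mm over the bench when level), that sticks out 115 mm beyond the hooded end. This point is 170 mm from the hinge pin along the tray, 50 mm from the tab's free end. It moves on an arc about the pin; a finger going straight down on it slides up to 22 mm outward along it and ends 45 to 80 mm over the bench.
- pinion_centre (a point): Centre (half-way up) of the small dark steel pinion gear, 42 mm across the teeth and 26 mm high, about 0.17 kg, standing flat on the bench left of the tray. Axis z up.
- bearing: Bystander: ball bearing 47 mm across, 14 mm high, flat on the bench; origin at the centre of its underside.
- bolt: Bystander: bolt standing on its head, 27 mm wide, 70 mm tall; origin at the centre of its underside.
- tape: Bystander: roll of black tape, 62 mm across, 18 mm high, flat on the bench; origin at the centre of its underside.
There are look-alikes about, which are no part of the job. What is shaped like the part that bears pinion_centre but purple is not meant.

How it is judged:
By the outcome, as a careful person would: the job done as asked, in the order asked, and still so for the second after the job is handed in, with the robot touching nothing.
It also fails if it takes over 54 s, if anything falls off the work surface, if the arm or the gripper's body presses on something with over 40 N, if the wrist force passes 120 N, or if a joint passes its speed limit or range.

## Working session

There is one attempt and no reset: what is moved stays moved. The work goes in short steps, Python scripts to look and compute and a tool call to move; the robot and the scene stay as the last step left them, time stands still between calls to the robot, and variables do not carry over. Pictures are saved under pics/ and viewed, and the job is handed in when it is done.

Besides the shell and the picture viewer there is one more tool, called after ">>>" as name(argument=value, ...) on one line, values as JSON. step_arm: Moves the arm, as the interface text tells. Its arguments: {"type":"object","properties":{"commands":{"type":"array"},"fingers":{"type":"number"}},"required":["commands"]}

```bash
mkdir -p pics; ls; python3 - <<'E'
from bench import robot
import cv2,numpy as np
for n in ("top","side"):
    p,d=robot.snapshot(n); cv2.imwrite(f"pics/{n}0.png",p[:,:,::-1]); np.save(f"{n}0.npy",d)
    print(n,robot.camera_info(n))
print(robot.get_obs())
E
```

```text
pics
top {'fx': 366.9122218122159, 'fy': 366.9122218122159, 'cx': 316.92117143292364, 'cy': 197.70244978069988, 'R': array([[-0.01753943, -0.99984468,  0.00172934],
       [-0.99194373,  0.01718375, -0.12550838],
       [ 0.12545917, -0.00391675, -0.99209105]]), 't': array([0.20516987, 0.55622063, 0.993448  ])}
side {'fx': 508.86706039616325, 'fy': 508.86706039616325, 'cx': 320.32780399833734, 'cy': 199.71804762251006, 'R': array([[-0.59803206, -0.80142192, -0.00897631],
       [-0.47053109,  0.36013924, -0.80554344],
       [ 0.64881288, -0.47751716, -0.59246873]]), 't': array([0.51288693, 0.25082967, 0.95727944])}
{'time': 0.1, 'joint_positions': array([-1.22110113e+00,  8.79052694e-02,  1.37209277e+00, -3.68235890e-05,
        1.68356254e+00, -1.03156138e-01]), 'qvel': array([ 0.00020015, -0.0013962 , -0.00451396,  0.00056492,  0.00069113,
        0.00052791]), 'joint_torque': array([ 2.61542620e-03, -3.41250694e+01, -3.03301907e+01,  7.20329373e-02,
        3.03868472e-02, -8.99103998e-05]), 'tool_pos': array([ 0.24043894, -0.4941441 ,  0.21241322]), 'ee_rot': array([-1.57063009,  0.00196123, -1.11794894]), 'wrist_force': array([ 0.05256207, -0.61353346,  0.5091628 ]), 'wrist_torque': array([0.00073205, 0.01755373, 0.01131013]), 'width': 0.09407005068695141}
```

View pics/top0.png

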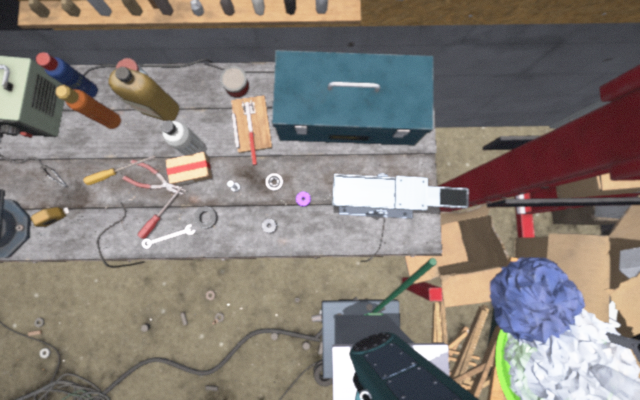

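View pics/side0.png

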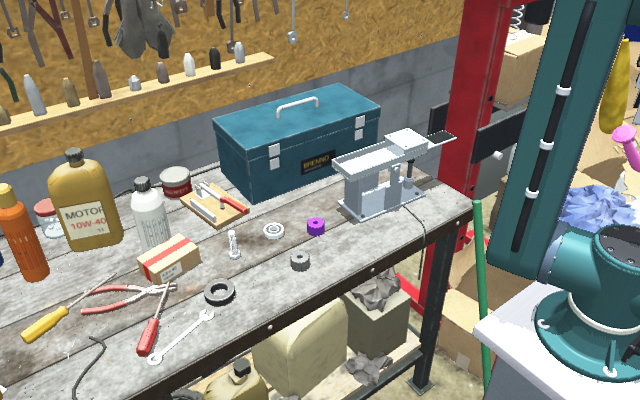

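```bash
cat > h.py <<'E'
import numpy as np,cv2
from bench import robot
def pts(n,d):
    c=robot.camera_info(n); v,u=np.mgrid[0:400,0:640]
    P=np.stack([(u-c['cx'])/c['fx']*d,(v-c['cy'])/c['fy']*d,d],-1)
    W=(P-c['t'])@c['R']; W[d==0]=np.nan
    return W
def proj(n,X):
    c=robot.camera_info(n); p=np.asarray(X)@c['R'].T+c['t']
    return np.stack([p[...,0]/p[...,2]*c['fx']+c['cx'],p[...,1]/p[...,2]*c['fy']+c['cy']],-1)
E
python3 - <<'E'
from h import *
T=cv2.imread('pics/top0.png');S=cv2.imread('pics/side0.png')
cv2.imwrite('pics/c1.png',np.vstack([cv2.resize(T[150:250,220:380],(640,400)[:2] and (480,300),interpolation=2),cv2.resize(S[190:290,220:380],(480,300),interpolation=2)]))
cv2.imwrite('pics/c2.png',np.vstack([cv2.resize(T[165:225,320:480],(720,270),interpolation=2),cv2.resize(S[120:228,320:480][:66*1],(720,297),interpolation=2)]))
for n,boxes in (("top",{'pin':(255,215,283,238),'purple':(293,190,314,208),'bear':(263,172,285,190),'bolt':(225,178,242,193),'tape':(196,206,219,230)}),("side",{'pin':(288,248,312,274),'purple':(305,215,327,238)})):
    W=pts(n,np.load(n+'0.npy'))
    for k,(a,b,c,d) in boxes.items():
        w=W[b:d,a:c].reshape(-1,3); w=w[(w[:,2]>0.01)]
        zt=np.nanpercentile(w[:,2],90); q=w[abs(w[:,2]-zt)<.005]
        print(n,k,'ztop',zt.round(4),'n',len(q),'mean',q.mean(0).round(4),'min',q.min(0).round(4),'max',q.max(0).round(4),'mid',((q.min(0)+q.max(0))/2).round(4))
W=pts('top',np.load('top0.npy'))
for r in (178,185,190,195,200,205,212):
    print(r,[tuple(W[r,c].round(3)) for c in (331,336,345,360,385,400,415,425,432,445,455,465,472)])
E
```

```text
top pin ztop 0.0285 n 136 mean [0.4856 0.3334 0.0264] min [0.4666 0.314  0.0236] max [0.5057 0.3536 0.0308] mid [0.4861 0.3338 0.0272]
top purple ztop 0.0286 n 127 mean [0.5607 0.2365 0.0266] min [0.5408 0.2177 0.0236] max [0.5808 0.2547 0.0315] mid [0.5608 0.2362 0.0276]
top bear ztop 0.0164 n 145 mean [0.6117 0.3194 0.0143] min [0.5896 0.2975 0.0114] max [0.6333 0.3413 0.0187] mid [0.6115 0.3194 0.0151]
top bolt ztop 0.0696 n 27 mean [0.5989 0.4315 0.0687] min [0.5918 0.4242 0.0648] max [0.6057 0.4398 0.0744] mid [0.5988 0.432  0.0696]
top tape ztop 0.0209 n 227 mean [0.5124 0.5126 0.0189] min [0.4839 0.4844 0.0159] max [0.5437 0.5392 0.0233] mid [0.5138 0.5118 0.0196]
side pin ztop 0.027 n 198 mean [0.4839 0.3345 0.0255] min [0.4638 0.3126 0.0221] max [0.5059 0.3541 0.0293] mid [0.4848 0.3334 0.0257]
side purple ztop 0.0268 n 160 mean [0.558  0.2375 0.0253] min [0.538  0.2164 0.0219] max [0.5792 0.2573 0.0308] mid [0.5586 0.2368 0.0264]
178 [(np.float64(0.621), np.float64(0.153), np.float64(0.002)), (np.float64(0.598), np.float64(0.146), np.float64(0.129)), (np.float64(0.598), np.
[... 4617 characters left out ...]
), np.float64(0.141), np.float64(0.002)), (np.float64(0.52), np.float64(0.116), np.float64(0.01)), (np.float64(0.52), np.float64(0.073), np.float64(0.01)), (np.float64(0.513), np.float64(0.014), np.float64(0.078)), (np.float64(0.518), np.float64(-0.042), np.float64(0.008)), (np.float64(0.518), np.float64(-0.087), np.float64(-0.002)), (np.float64(0.517), np.float64(-0.116), np.float64(-0.001)), (np.float64(0.517), np.float64(-0.137), np.float64(-0.003)), (np.float64(0.545), np.float64(-0.301), np.float64(-0.36)), (np.float64(0.545), np.float64(-0.341), np.float64(-0.363)), (np.float64(0.546), np.float64(-0.387), np.float64(-0.381)), (np.float64(0.547), np.float64(-0.423), np.float64(-0.402))]
```

```bash
ls pics
```

```text
c1.png
c2.png
side0.png
top0.png
```

View pics/c1.png

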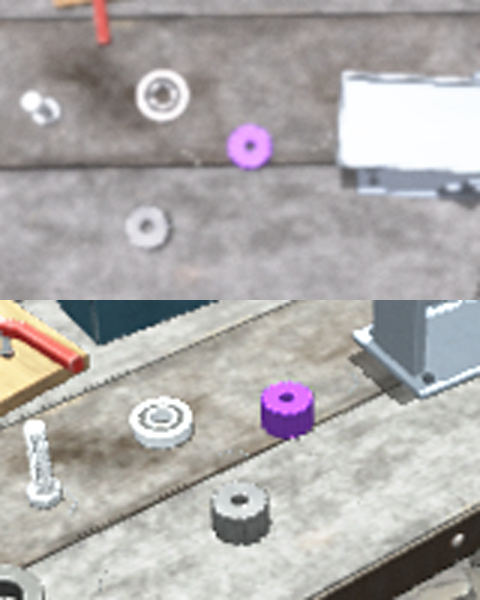

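View pics/c2.png

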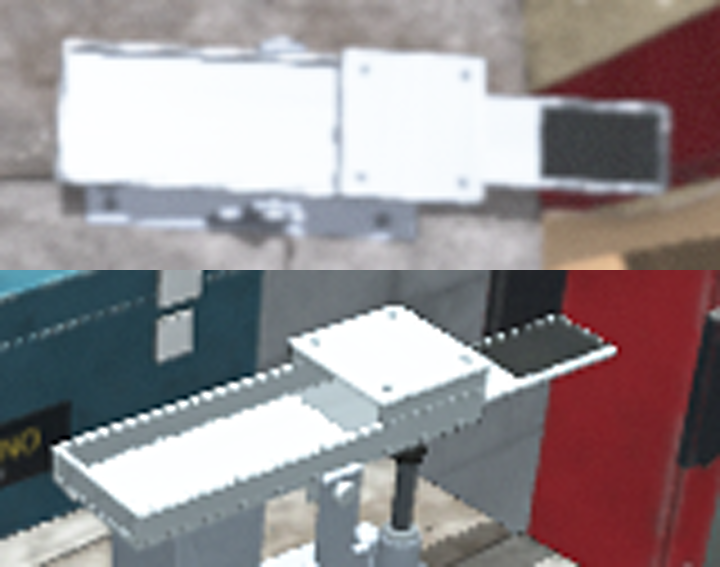

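```bash
python3 - <<'E'
from h import *
for n in ('top','side'):
    W=pts(n,np.load(n+'0.npy')); w=W.reshape(-1,3)
    def rect(m,l):
        q=w[m]; r=cv2.minAreaRect((q[:,:2]*1000).astype(np.float32)); print(n,l,len(q),'z',np.median(q[:,2]).round(4),r, cv2.boxPoints(r).round(0).tolist())
    X,Y,Z=w.T
    box=(X>.47)&(X<.63)
    rect(box&(Y<.03)&(Y>-.1)&(abs(Z-.1615)<.006),'hood')
    rect(box&(Y<-.088)&(Y>-.22)&(abs(Z-.128)<.008),'tab')
    rect(box&(Y<.17)&(Y>0.03)&(abs(Z-.128)<.006),'floor')
    rect(box&(Y<.17)&(Y>0.03)&(abs(Z-.146)<.006),'wall')
    rect(box&(Y<.17)&(Y>-.22)&(Z>.115),'all')
    rect((X>.47)&(X<.63)&(Y<.19)&(Y>-.16)&(abs(Z-.008)<.003),'foot')
E
```

```text
top hood 1001 z 0.1611 ((553.2330322265625, -35.658660888671875), (77.45288848876953, 80.17874145507812), 85.44573974609375) [[510.0, -71.0], [590.0, -77.0], [596.0, -0.0], [516.0, 6.0]]
top tab 766 z 0.1284 ((545.4280395507812, -137.1885528564453), (101.34587097167969, 50.05517578125), 85.33515930175781) [[516.0, -186.0], [566.0, -190.0], [574.0, -89.0], [525.0, -85.0]]
top floor 1385 z 0.1283 ((557.6400756835938, 93.83306884765625), (103.32726287841797, 127.42572784423828), 0.39188528060913086) [[506.0, 157.0], [506.0, 30.0], [610.0, 30.0], [609.0, 158.0]]
top wall 190 z 0.1458 ((562.8637084960938, 92.6669692993164), (127.88349914550781, 78.31175231933594), 85.59605407714844) [[519.0, 32.0], [597.0, 26.0], [607.0, 153.0], [529.0, 159.0]]
top all 3874 z 0.1294 ((554.5986328125, -15.67694091796875), (345.21319580078125, 103.66024017333984), 85.70487213134766) [[490.0, -184.0], [593.0, -192.0], [619.0, 153.0], [516.0, 160.0]]
top foot 454 z 0.0079 ((507.8017578125, 25.22705078125), (157.92343139648438, 273.9953308105469), 29.36631965637207) [[372.0, 106.0], [506.0, -133.0], [644.0, -5
[... 448 characters left out ...]
563720703), (132.6796417236328, 92.79959869384766), 84.55960083007812) [[504.0, 31.0], [597.0, 22.0], [609.0, 154.0], [517.0, 163.0]]
side wall 287 z 0.1436 ((562.006591796875, 93.70326232910156), (131.78985595703125, 84.8193588256836), 86.21110534667969) [[515.0, 31.0], [600.0, 25.0], [609.0, 157.0], [524.0, 162.0]]
side all 2982 z 0.132 ((549.0172729492188, -14.738601684570312), (349.8291320800781, 95.57452392578125), 85.83026123046875) [[489.0, -186.0], [584.0, -193.0], [609.0, 156.0], [514.0, 163.0]]
side foot 1074 z 0.0075 ((542.0729370117188, 29.068275451660156), (211.29994201660156, 132.78781127929688), 86.2773208618164) [[469.0, -72.0], [601.0, -81.0], [615.0, 130.0], [483.0, 139.0]]
```

>>> step_arm(commands=[{"xyz": [0.244, 0.829, -0.05], "twist": [0, 0, -30.4]}, {"xyz": [0.244, 0.829, -0.05], "twist": [0, 0, -30.4]}, {"xyz": [0.244, 0.829, -0.05], "twist": [0, 0, -30.4]}, {"xyz": [0.244, 0.829, -0.05], "twist": [0, 0, -30.4]}, {"xyz": [0.244, 0.829, -0.05], "twist": [0, 0, -30.4]}, {"xyz": [0.244, 0.829, -0.05], "twist": [0, 0, -30.4]}, {"xyz": [0.244, 0.829, -0.05], "twist": [0, 0, -30.4]}, {"xyz": [0.244, 0.829, -0.05], "twist": [0, 0, -30.4]}, {"xyz": [0.244, 0.829, -0.05], "twist": [0, 0, -30.4]}, {"xyz": [0.244, 0.829, -0.05], "twist": [0, 0, -30.4]}, {"xyz": [0.244, 0.829, -0.05], "twist": [0, 0, -30.4]}, {"xyz": [0.244, 0.829, -0.05], "twist": [0, 0, -30.4]}])

```text
time: 1.1
tool_pos: [0.3806, -0.0163, 0.1845]
ee_rot: [-1.57, -0.0, -1.649]
wrist_force: [-0.2, -0.5, -1.3]
width: 0.094
```

>>> step_arm(commands=[{"xyz": [0.103, 0.35, -0.05]}, {"xyz": [0.103, 0.35, -0.05]}, {"xyz": [0.103, 0.35, -0.05]}, {"xyz": [0.103, 0.35, -0.05]}, {"xyz": [0.103, 0.35, -0.05]}, {"xyz": [0.103, 0.35, -0.05]}, {"xyz": [0.103, 0.35, -0.05]}, {"xyz": [0.103, 0.35, -0.05]}, {"xyz": [0.103, 0.35, -0.05]}, {"xyz": [0.103, 0.35, -0.06]}, {"xyz": [0.103, 0.35, -0.06]}, {"xyz": [0.103, 0.35, -0.06]}])

```text
validation failed for argument at $.co...
```

>>> step_arm(commands=[{"xyz": [0.103, 0.35, -0.05], "twist": [0, 0, 0]}, {"xyz": [0.103, 0.35, -0.05], "twist": [0, 0, 0]}, {"xyz": [0.103, 0.35, -0.05], "twist": [0, 0, 0]}, {"xyz": [0.103, 0.35, -0.05], "twist": [0, 0, 0]}, {"xyz": [0.103, 0.35, -0.05], "twist": [0, 0, 0]}, {"xyz": [0.103, 0.35, -0.05], "twist": [0, 0, 0]}, {"xyz": [0.103, 0.35, -0.05], "twist": [0, 0, 0]}, {"xyz": [0.103, 0.35, -0.05], "twist": [0, 0, 0]}, {"xyz": [0.103, 0.35, -0.05], "twist": [0, 0, 0]}, {"xyz": [0.103, 0.35, -0.06], "twist": [0, 0, 0]}, {"xyz": [0.103, 0.35, -0.06], "twist": [0, 0, 0]}, {"xyz": [0.103, 0.35, -0.06], "twist": [0, 0, 0]}])

```text
time: 2.1
tool_pos: [0.4829, 0.3308, 0.1232]
ee_rot: [-1.574, -0.003, -1.648]
wrist_force: [0.4, -0.6, 0.9]
width: 0.0938
```

>>> step_arm(commands=[{"xyz": [0.001, 0.001, -0.03], "twist": [0, 0, 0]}, {"xyz": [0.001, 0.001, -0.06], "twist": [0, 0, 0]}, {"xyz": [0.001, 0.001, -0.085], "twist": [0, 0, 0]}, {"xyz": [0.001, 0.001, -0.1], "twist": [0, 0, 0]}, {"xyz": [0.001, 0.001, -0.108], "twist": [0, 0, 0]}, {"xyz": [0.001, 0.001, -0.11], "twist": [0, 0, 0]}, {"xyz": [0.001, 0.001, -0.11], "twist": [0, 0, 0]}])

```text
time: 2.68
tool_pos: [0.4853, 0.3319, 0.0156]
ee_rot: [-1.57, 0.0, -1.65]
wrist_force: [-0.3, 0.6, 0.7]
width: 0.0939
```

>>> step_arm(commands=[{"xyz": [0, 0.002, -0.003], "twist": [0, 0, 0]}, {"xyz": [0, 0.002, -0.003], "twist": [0, 0, 0]}, {"xyz": [0, 0.002, -0.003], "twist": [0, 0, 0]}])

```text
time: 2.93
tool_pos: [0.4856, 0.3351, 0.0131]
ee_rot: [-1.569, 0.001, -1.648]
wrist_force: [0.5, 0.7, -0.3]
width: 0.0942
```

>>> step_arm(commands=[{"xyz": [0, 0, 0], "twist": [0, 0, 0]}, {"xyz": [0, 0, 0], "twist": [0, 0, 0]}, {"xyz": [0, 0, 0], "twist": [0, 0, 0]}, {"xyz": [0, 0, 0], "twist": [0, 0, 0]}, {"xyz": [0, 0, 0], "twist": [0, 0, 0]}, {"xyz": [0, 0, 0], "twist": [0, 0, 0]}, {"xyz": [0, 0, 0], "twist": [0, 0, 0]}, {"xyz": [0, 0, 0], "twist": [0, 0, 0]}], fingers=255)

```text
time: 3.6
tool_pos: [0.4848, 0.3345, 0.0117]
ee_rot: [-1.571, -0.001, -1.649]
wrist_force: [-0.3, -0.0, 0.9]
width: 0.0441
```

>>> step_arm(commands=[{"xyz": [0, 0, 0], "twist": [0, 0, 0]}, {"xyz": [0, 0, 0], "twist": [0, 0, 0]}, {"xyz": [0, 0, 0.02], "twist": [0, 0, 0]}, {"xyz": [0, 0, 0.05], "twist": [0, 0, 0]}, {"xyz": [0, 0, 0.09], "twist": [0, 0, 0]}, {"xyz": [0, 0, 0.13], "twist": [0, 0, 0]}, {"xyz": [0, 0, 0.17], "twist": [0, 0, 0]}, {"xyz": [0, 0, 0.18], "twist": [0, 0, 0]}, {"xyz": [0, 0, 0.18], "twist": [0, 0, 0]}])

```text
time: 4.35
tool_pos: [0.4868, 0.3359, 0.1968]
ee_rot: [-1.563, 0.005, -1.648]
wrist_force: [0.0, -0.1, -1.4]
width: 0.041
```

```bash
python3 - <<'E'
from h import *
o=robot.get_obs();print(o['tool_pos'],o['width'],o['wrist_force'])
p,d=robot.snapshot('side');cv2.imwrite('pics/s1.png',cv2.resize(p[100:300,200:420,::-1],(660,600)))
E
```

```text
[0.48684601 0.33592996 0.19679793] 0.04097166701524432 [ 0.04143474 -0.07625503 -1.44578696]
```

View pics/s1.png

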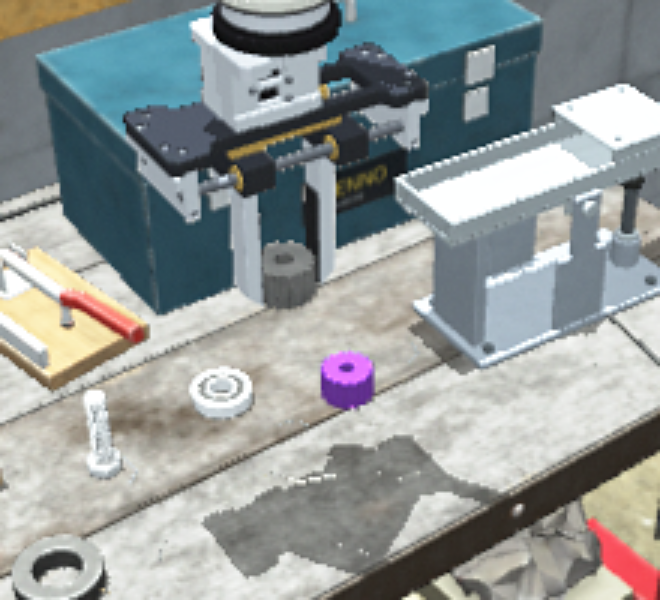

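>>> step_arm(commands=[{"xyz": [0.078, -0.229, 0], "twist": [0, 0, 0]}, {"xyz": [0.078, -0.229, 0], "twist": [0, 0, 0]}, {"xyz": [0.078, -0.229, 0], "twist": [0, 0, 0]}, {"xyz": [0.078, -0.229, 0], "twist": [0, 0, 0]}, {"xyz": [0.078, -0.229, 0], "twist": [0, 0, 0]}, {"xyz": [0.078, -0.229, 0], "twist": [0, 0, 0]}, {"xyz": [0.078, -0.229, 0], "twist": [0, 0, 0]}, {"xyz": [0.078, -0.229, 0], "twist": [0, 0, 0]}, {"xyz": [0.078, -0.229, 0], "twist": [0, 0, 0]}, {"xyz": [0.078, -0.229, 0], "twist": [0, 0, 0]}])

```text
time: 5.23
tool_pos: [0.5617, 0.1067, 0.1897]
ee_rot: [-1.575, -0.0, -1.647]
wrist_force: [0.4, -0.1, -1.3]
width: 0.0407
```

Descend 46 mm, leaving about 4 mm.

>>> step_arm(commands=[{"xyz": [0.002, 0, -0.02], "twist": [0, 0, 0]}, {"xyz": [0.002, 0, -0.036], "twist": [0, 0, 0]}, {"xyz": [0.002, 0, -0.046], "twist": [0, 0, 0]}, {"xyz": [0.002, 0, -0.047], "twist": [0, 0, 0]}, {"xyz": [0.002, 0, -0.047], "twist": [0, 0, 0]}, {"xyz": [0.002, 0, -0.047], "twist": [0, 0, 0]}])

```text
time: 5.73
tool_pos: [0.5651, 0.1063, 0.1456]
ee_rot: [-1.57, 0.0, -1.648]
wrist_force: [-0.6, 0.5, -2.1]
width: 0.0406
```

```bash
python3 - <<'E'
from h import *
p,d=robot.snapshot('side');cv2.imwrite('pics/s2.png',cv2.resize(p[80:240,310:480,::-1],(640,600)))
o=robot.get_obs();print(o['tool_pos'],o['width'],o['wrist_force'])
E
```

```text
[0.56540642 0.10615106 0.14604179] 0.04065949060380519 [-0.33228259  0.38525515 -1.42609791]
```

View pics/s2.png

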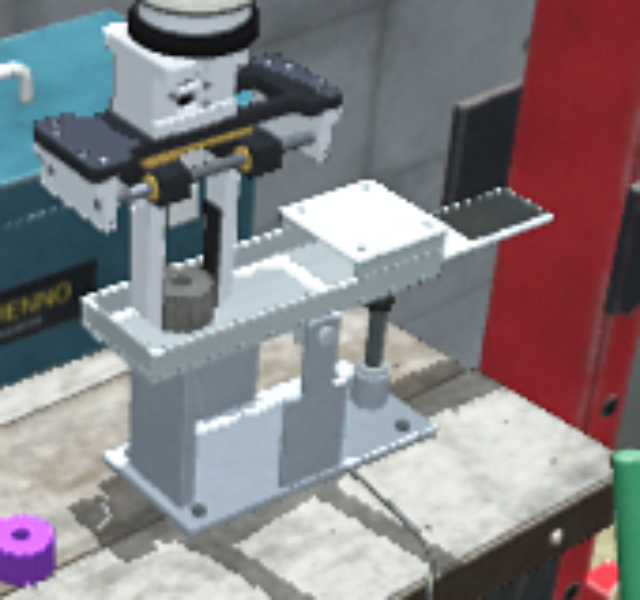

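>>> step_arm(commands=[{"xyz": [0, 0, -0.002], "twist": [0, 0, 0]}, {"xyz": [0, 0, -0.004], "twist": [0, 0, 0]}, {"xyz": [0, 0, -0.005], "twist": [0, 0, 0]}, {"xyz": [0, 0, -0.005], "twist": [0, 0, 0]}])

```text
time: 6.12
tool_pos: [0.5648, 0.1056, 0.1397]
ee_rot: [-1.571, -0.0, -1.649]
wrist_force: [-0.8, 1.2, -1.5]
width: 0.0408
```

>>> step_arm(commands=[{"xyz": [0, 0, -0.001], "twist": [0, 0, 0]}, {"xyz": [0, 0, -0.001], "twist": [0, 0, 0]}])

```text
time: 6.28
tool_pos: [0.5652, 0.1056, 0.1396]
ee_rot: [-1.569, 0.0, -1.649]
wrist_force: [0.0, 0.6, 1.3]
width: 0.0405
```

>>> step_arm(commands=[{"xyz": [0, 0, 0], "twist": [0, 0, 0]}, {"xyz": [0, 0, 0], "twist": [0, 0, 0]}, {"xyz": [0, 0, 0], "twist": [0, 0, 0]}, {"xyz": [0, 0, 0], "twist": [0, 0, 0]}, {"xyz": [0, 0, 0], "twist": [0, 0, 0]}], fingers=103)

```text
time: 6.7
tool_pos: [0.5648, 0.1056, 0.1387]
ee_rot: [-1.571, -0.0, -1.649]
wrist_force: [0.1, -0.3, 0.8]
width: 0.0558
```

>>> step_arm(commands=[{"xyz": [0, 0, 0.005], "twist": [0, 0, 0]}, {"xyz": [0, 0, 0.015], "twist": [0, 0, 0]}, {"xyz": [0, 0, 0.035], "twist": [0, 0, 0]}, {"xyz": [0, 0, 0.06], "twist": [0, 0, 0]}, {"xyz": [0, 0, 0.09], "twist": [0, 0, 0]}, {"xyz": [0, 0, 0.09], "twist": [0, 0, 0]}, {"xyz": [0, 0, 0.09], "twist": [0, 0, 0]}])

```text
time: 7.28
tool_pos: [0.5663, 0.1058, 0.2325]
ee_rot: [-1.564, 0.001, -1.649]
wrist_force: [0.5, 0.8, -0.3]
width: 0.0564
```

```bash
python3 - <<'E'
from h import *
p,d=robot.snapshot('side');cv2.imwrite('pics/s3.png',cv2.resize(p[80:240,310:480,::-1],(640,600)))
o=robot.get_obs();print(o['tool_pos'],o['width'],o['wrist_force'],o['time'])
E
```

```text
[0.56528036 0.10571609 0.23007263] 0.056189283569928014 [-0.4171891  -0.46482207 -0.61174631] 7.3333
```

View pics/s3.png

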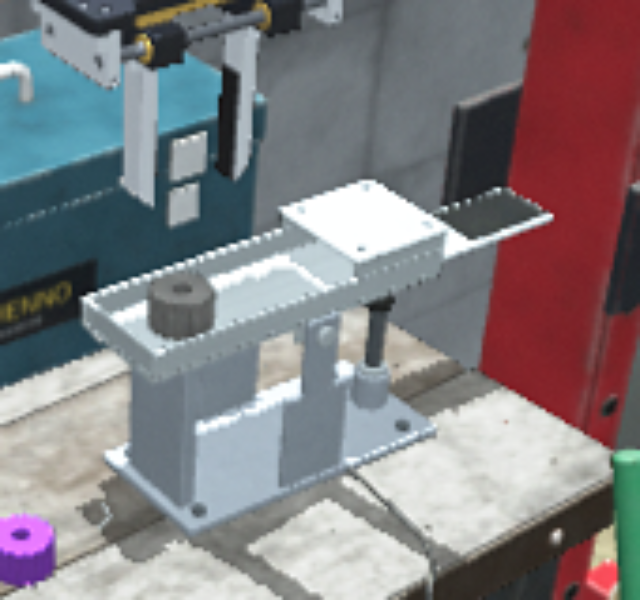

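>>> step_arm(commands=[{"xyz": [-0.02, -0.243, 0], "twist": [0, 0, 7]}, {"xyz": [-0.02, -0.243, 0], "twist": [0, 0, 14]}, {"xyz": [-0.02, -0.243, 0], "twist": [0, 0, 21]}, {"xyz": [-0.02, -0.243, 0], "twist": [0, 0, 28]}, {"xyz": [-0.02, -0.243, 0], "twist": [0, 0, 35]}, {"xyz": [-0.02, -0.243, 0], "twist": [0, 0, 42]}, {"xyz": [-0.02, -0.243, 0], "twist": [0, 0, 49]}, {"xyz": [-0.02, -0.243, 0], "twist": [0, 0, 56]}, {"xyz": [-0.02, -0.243, 0], "twist": [0, 0, 63]}, {"xyz": [-0.02, -0.243, 0], "twist": [0, 0, 70]}, {"xyz": [-0.02, -0.243, 0], "twist": [0, 0, 77]}, {"xyz": [-0.02, -0.243, 0], "twist": [0, 0, 84]}], fingers=255)

```text
time: 8.33
tool_pos: [0.5439, -0.1372, 0.2265]
ee_rot: [-1.57, 0.004, -0.204]
wrist_force: [0.5, -0.2, -0.2]
width: 0.0002
```

>>> step_arm(commands=[{"xyz": [0, 0, -0.02], "twist": [0, 0, 6]}, {"xyz": [0, 0, -0.05], "twist": [0, 0, 6]}, {"xyz": [0, 0, -0.07], "twist": [0, 0, 6]}, {"xyz": [0, 0, -0.078], "twist": [0, 0, 6]}, {"xyz": [0, 0, -0.08], "twist": [0, 0, 6]}, {"xyz": [0, 0, -0.08], "twist": [0, 0, 6]}, {"xyz": [0, 0, -0.08], "twist": [0, 0, 6]}])

```text
time: 8.92
tool_pos: [0.5454, -0.1375, 0.1499]
ee_rot: [-1.571, -0.002, -0.105]
wrist_force: [0.8, 0.1, 0.5]
width: 0.0002
```

```bash
python3 - <<'E'
from h import *
p,d=robot.snapshot('side');cv2.imwrite('pics/s4.png',cv2.resize(p[60:220,310:500,::-1],(712,600)))
o=robot.get_obs();print(o['tool_pos'],o['width'],o['wrist_force'],o['time'])
E
```

```text
[ 0.54569746 -0.13764838  0.15044563] 0.0002937344170415502 [ 0.40976031 -0.3830844   0.24065483] 8.9667
```

View pics/s4.png

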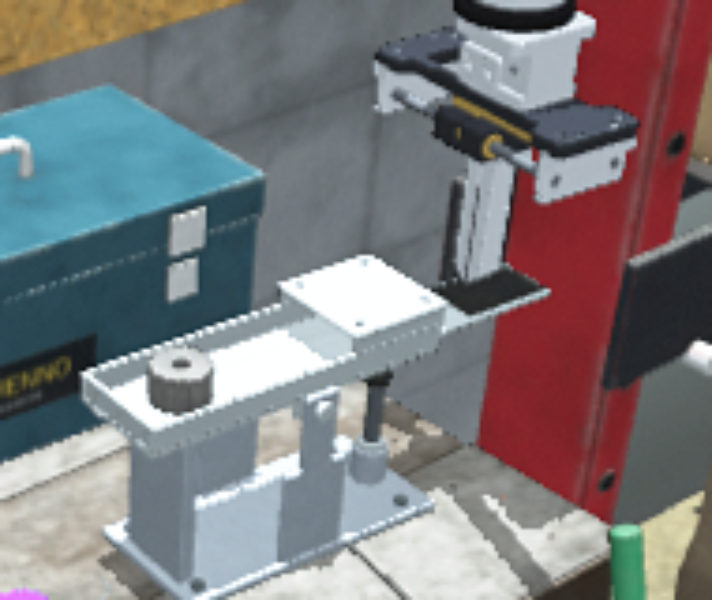

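>>> step_arm(commands=[{"xyz": [0, 0, -0.008], "twist": [0, 0, 0]}, {"xyz": [0, 0, -0.012], "twist": [0, 0, 0]}, {"xyz": [0, 0, -0.016], "twist": [0, 0, 0]}, {"xyz": [0, 0, -0.02], "twist": [0, 0, 0]}, {"xyz": [0, 0, -0.024], "twist": [0, 0, 0]}, {"xyz": [0, 0, -0.028], "twist": [0, 0, 0]}, {"xyz": [0, 0, -0.032], "twist": [0, 0, 0]}, {"xyz": [0, 0, -0.036], "twist": [0, 0, 0]}, {"xyz": [0, 0, -0.04], "twist": [0, 0, 0]}, {"xyz": [0, 0, -0.044], "twist": [0, 0, 0]}, {"xyz": [0, 0, -0.048], "twist": [0, 0, 0]}, {"xyz": [0, 0, -0.052], "twist": [0, 0, 0]}])

```text
time: 9.97
tool_pos: [0.545, -0.1369, 0.0966]
ee_rot: [-1.57, -0.0, -0.105]
wrist_force: [0.5, 2.0, 5.4]
width: 0.0004
```

>>> step_arm(commands=[{"xyz": [0, 0, -0.001], "twist": [0, 0, 0]}, {"xyz": [0, 0, -0.002], "twist": [0, 0, 0]}, {"xyz": [0, 0, -0.003], "twist": [0, 0, 0]}])

```text
time: 10.22
tool_pos: [0.5447, -0.1374, 0.0937]
ee_rot: [-1.571, 0.0, -0.105]
wrist_force: [0.2, 2.2, 4.0]
width: 0.0002
```

>>> step_arm(commands=[{"xyz": [0, 0, -0.001], "twist": [0, 0, 0]}, {"xyz": [0, 0, -0.002], "twist": [0, 0, 0]}, {"xyz": [0, 0, -0.003], "twist": [0, 0, 0]}])

```text
time: 10.47
tool_pos: [0.5446, -0.1378, 0.0905]
ee_rot: [-1.572, 0.0, -0.105]
wrist_force: [0.5, 1.0, 4.0]
width: 0.0003
```

>>> step_arm(commands=[{"xyz": [0, 0, -0.001], "twist": [0, 0, 0]}, {"xyz": [0, 0, -0.002], "twist": [0, 0, 0]}, {"xyz": [0, 0, -0.003], "twist": [0, 0, 0]}])

```text
time: 10.72
tool_pos: [0.5447, -0.1373, 0.0876]
ee_rot: [-1.571, 0.0, -0.105]
wrist_force: [-1.2, 1.4, 3.5]
width: 0.0005
```

>>> step_arm(commands=[{"xyz": [0, 0, -0.001], "twist": [0, 0, 0]}, {"xyz": [0, 0, -0.002], "twist": [0, 0, 0]}])

```text
time: 10.88
tool_pos: [0.5448, -0.1373, 0.0857]
ee_rot: [-1.571, 0.0, -0.105]
wrist_force: [-0.0, 1.3, 4.4]
width: 0.0002
```

>>> step_arm(commands=[{"xyz": [0, 0, -0.001], "twist": [0, 0, 0]}, {"xyz": [0, 0, -0.002], "twist": [0, 0, 0]}])

```text
time: 11.05
tool_pos: [0.5448, -0.1373, 0.0837]
ee_rot: [-1.571, -0.0, -0.105]
wrist_force: [0.2, 1.3, 4.4]
width: 0.0007
```

>>> step_arm(commands=[{"xyz": [0, 0, -0.001], "twist": [0, 0, 0]}, {"xyz": [0, 0, -0.002], "twist": [0, 0, 0]}])

```text
time: 11.22
tool_pos: [0.545, -0.1371, 0.0827]
ee_rot: [-1.57, -0.0, -0.105]
wrist_force: [-1.3, 2.6, 11.1]
width: 0.0005
```

>>> step_arm(commands=[{"xyz": [0, 0, -0.0005], "twist": [0, 0, 0]}, {"xyz": [0, 0, -0.0005], "twist": [0, 0, 0]}])

```text
time: 11.38
tool_pos: [0.545, -0.1371, 0.0827]
ee_rot: [-1.57, -0.001, -0.105]
wrist_force: [-2.0, 2.1, 9.2]
width: 0.0005
```

>>> step_arm(commands=[{"xyz": [0, 0, -0.001], "twist": [0, 0, 0]}, {"xyz": [0, 0, -0.001], "twist": [0, 0, 0]}])

```text
time: 11.55
tool_pos: [0.545, -0.137, 0.0824]
ee_rot: [-1.57, -0.001, -0.105]
wrist_force: [-4.4, 1.9, 11.6]
width: 0.0009
```

>>> step_arm(commands=[{"xyz": [0, 0, -0.001], "twist": [0, 0, 0]}, {"xyz": [0, 0, -0.001], "twist": [0, 0, 0]}])

```text
time: 11.72
tool_pos: [0.5451, -0.137, 0.0821]
ee_rot: [-1.57, -0.001, -0.105]
wrist_force: [-4.0, 3.7, 15.2]
width: 0.0004
```

```bash
python3 - <<'E'
from h import *
p,d=robot.snapshot('side');cv2.imwrite('pics/s5.png',cv2.resize(p[60:220,310:500,::-1],(712,600)))
o=robot.get_obs();print(o['tool_pos'],o['width'],o['wrist_force'],o['time'])
E
```

```text
[ 0.54506822 -0.1369852   0.0821509 ] 0.0004734086936997753 [-5.61453633  3.14218589 14.00465397] 11.7667
```

View pics/s5.png

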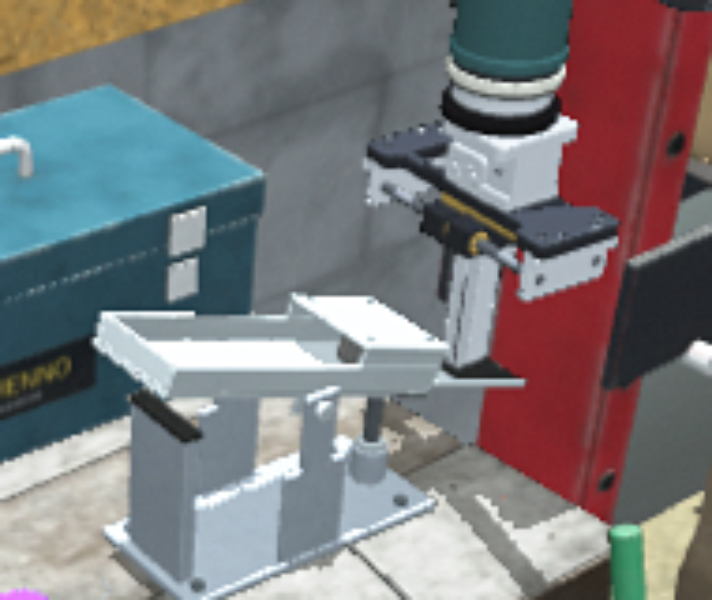

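>>> step_arm(commands=[{"xyz": [0, 0, -0.0005], "twist": [0, 0, 0]}, {"xyz": [0, 0, -0.0005], "twist": [0, 0, 0]}, {"xyz": [0, 0, -0.0005], "twist": [0, 0, 0]}, {"xyz": [0, 0, -0.0005], "twist": [0, 0, 0]}, {"xyz": [0, 0, -0.0005], "twist": [0, 0, 0]}, {"xyz": [0, 0, -0.0005], "twist": [0, 0, 0]}, {"xyz": [0, 0, -0.0005], "twist": [0, 0, 0]}, {"xyz": [0, 0, -0.0005], "twist": [0, 0, 0]}])

```text
time: 12.43
tool_pos: [0.5451, -0.1369, 0.082]
ee_rot: [-1.57, -0.002, -0.105]
wrist_force: [-5.1, 3.4, 15.4]
width: 0.0002
```

```bash
python3 - <<'E'
from h import *
p,d=robot.snapshot('side');cv2.imwrite('pics/s6.png',cv2.resize(p[120:180,380:450,::-1],(700,600),interpolation=2))
o=robot.get_obs();print(o['tool_pos'],o['width'],o['wrist_force'],o['time'])
E
```

```text
[ 0.54508447 -0.13697036  0.08203231] 0.0003977285528238894 [-5.17621787  4.98377443 15.31494635] 12.4833
```

View pics/s6.png

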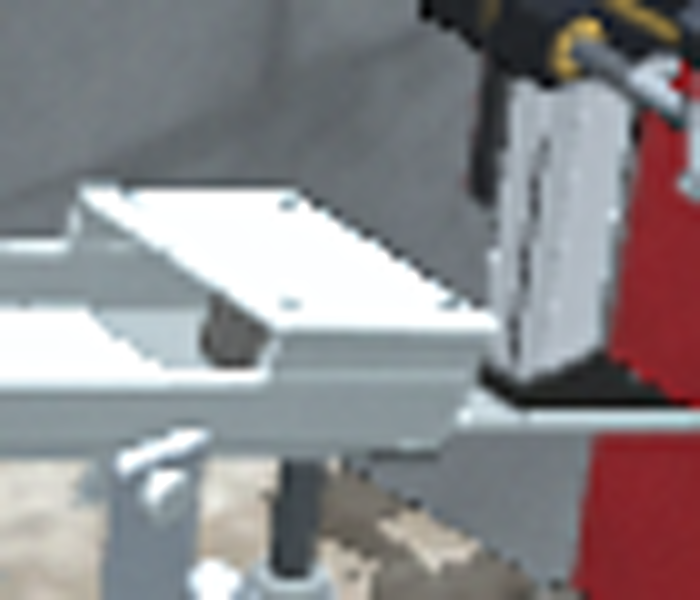

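>>> step_arm(commands=[{"xyz": [0, 0, 0], "twist": [0, 0, 0]}, {"xyz": [0, 0, 0], "twist": [0, 0, 0]}, {"xyz": [0, 0, 0], "twist": [0, 0, 0]}, {"xyz": [0, 0, 0], "twist": [0, 0, 0]}, {"xyz": [0, 0, 0], "twist": [0, 0, 0]}, {"xyz": [0, 0, 0], "twist": [0, 0, 0]}, {"xyz": [0, 0, 0], "twist": [0, 0, 0]}, {"xyz": [0, 0, 0], "twist": [0, 0, 0]}, {"xyz": [0, 0, 0], "twist": [0, 0, 0]}, {"xyz": [0, 0, 0], "twist": [0, 0, 0]}, {"xyz": [0, 0, 0], "twist": [0, 0, 0]}, {"xyz": [0, 0, 0], "twist": [0, 0, 0]}])

```text
time: 13.48
tool_pos: [0.5451, -0.137, 0.082]
ee_rot: [-1.57, -0.002, -0.105]
wrist_force: [-5.2, 3.9, 14.2]
width: 0.0005
```

```bash
python3 - <<'E'
from h import *
p,d=robot.snapshot('side')
th=.33; a=np.radians(-94.5); ex=np.array([np.cos(a),np.sin(a),0]); ey=np.array([-ex[1],ex[0],0]); ez=np.array([0,0,1.])
def loc(x,y,z):
    z=z+.008
    return np.array([.5585,.0318,.12])+ex*(x*np.cos(th)+z*np.sin(th))+ey*y+ez*(z*np.cos(th)-x*np.sin(th))
big=cv2.resize(p[120:180,380:450,::-1],(700,600),interpolation=2)
cv2.imwrite('pics/s7.png',big)
for xc,col in ((81,(0,255,0)),(65,(0,0,255))):
  for z in (0,26):
    c=np.array([loc((xc+21*np.cos(t))/1e3,21*np.sin(t)/1e3,z/1e3) for t in np.linspace(0,6.3,60)])
    uv=((proj('side',c)-[380,120]+.5)*10).astype(int); cv2.polylines(big,[uv],True,col,1)
for x0 in (30,102):
  c=np.array([loc(x0/1e3,y/1e3,z/1e3) for y,z in ((-36,0),(36,0),(36,30),(-36,30))])
  cv2.polylines(big,[((proj('side',c)-[380,120]+.5)*10).astype(int)],True,(255,0,0),1)
cv2.imwrite('pics/s7o.png',big)
W=pts('side',d); w=W[150:157,400:407].reshape(-1,3)-np.array([.5585,.0318,.12])
X=w@ex;Z=w[:,2]; print('local x of visible surface',((X*np.cos(th)-Z*np.sin(th))*1e3).round().reshape(7,7)); print('y',((w@ey)*1e3).round().reshape(7,7))
o=robot.get_obs();print(o['tool_pos'],o['wrist_force'],o['time'])
E
```

```text
local x of visible surface [[85. 64. 62. 58. 31. 30. 29.]
 [84. 61. 64. 62. 61. 63. 29.]
 [63. 62. 64. 59. 62. 66. 63.]
 [67. 61. 62. 64. 61. 61. 62.]
 [61. 62. 60. 60. 66. 64. 67.]
 [61. 62. 61. 63. 65. 61. 28.]
 [57. 63. 63. 65. 60. 65. 34.]]
y [[ 36.  14.   9.   2. -25. -29. -32.]
 [ 34.  10.  10.   5.   1.  -1. -33.]
 [ 14.  10.   8.   1.   1.   1.  -5.]
 [ 16.   8.   6.   4.  -1.  -4.  -7.]
 [  9.   8.   2.  -1.   2.  -3.  -4.]
 [  8.   7.   2.   1.  -0.  -7. -39.]
 [  4.   6.   3.   1.  -6.  -5. -35.]]
[ 0.54507324 -0.13696252  0.08200929] [-5.62843348  4.09900744 15.59887379] 13.5333
```

View pics/s7o.png

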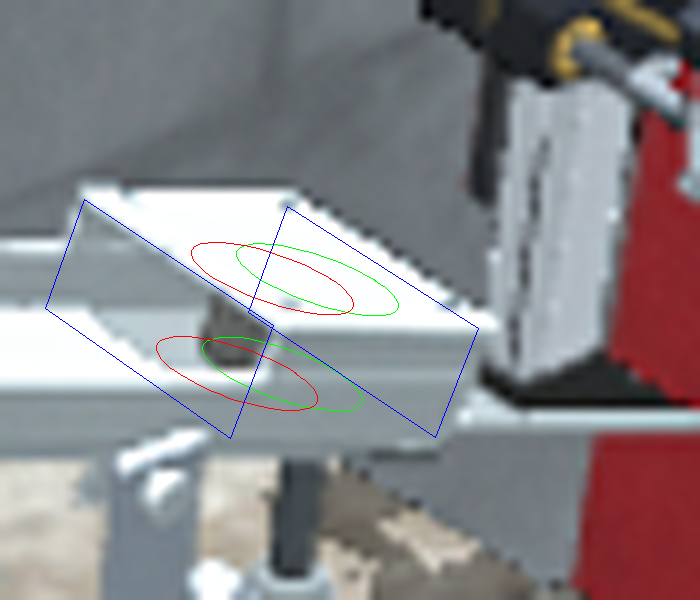

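View pics/s7.png

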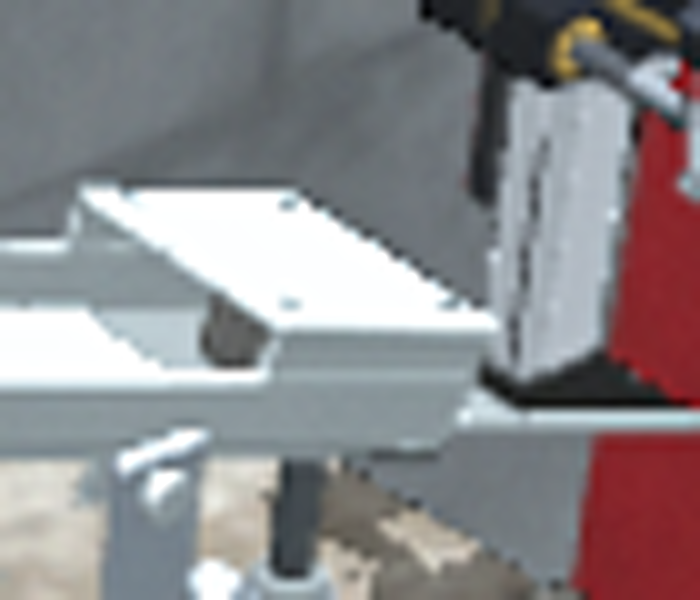

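>>> step_arm(commands=[{"xyz": [0, 0, 0.0015], "twist": [0, 0, 0]}, {"xyz": [0, 0, 0.003], "twist": [0, 0, 0]}, {"xyz": [0, 0, 0.0045], "twist": [0, 0, 0]}, {"xyz": [0, 0, 0.006], "twist": [0, 0, 0]}, {"xyz": [0, 0, 0.0075], "twist": [0, 0, 0]}, {"xyz": [0, 0, 0.009], "twist": [0, 0, 0]}, {"xyz": [0, 0, 0.0105], "twist": [0, 0, 0]}, {"xyz": [0, 0, 0.012], "twist": [0, 0, 0]}, {"xyz": [0, 0, 0.0135], "twist": [0, 0, 0]}, {"xyz": [0, 0, 0.015], "twist": [0, 0, 0]}, {"xyz": [0, 0, 0.0165], "twist": [0, 0, 0]}, {"xyz": [0, 0, 0.018], "twist": [0, 0, 0]}])

```text
time: 14.53
tool_pos: [0.5449, -0.1376, 0.0969]
ee_rot: [-1.571, -0.0, -0.105]
wrist_force: [-0.7, -2.3, 2.6]
width: 0.0006
```

>>> step_arm(commands=[{"xyz": [0, 0, 0.0015], "twist": [0, 0, 0]}, {"xyz": [0, 0, 0.003], "twist": [0, 0, 0]}, {"xyz": [0, 0, 0.0045], "twist": [0, 0, 0]}, {"xyz": [0, 0, 0.006], "twist": [0, 0, 0]}, {"xyz": [0, 0, 0.0075], "twist": [0, 0, 0]}, {"xyz": [0, 0, 0.009], "twist": [0, 0, 0]}, {"xyz": [0, 0, 0.0105], "twist": [0, 0, 0]}, {"xyz": [0, 0, 0.012], "twist": [0, 0, 0]}, {"xyz": [0, 0, 0.0135], "twist": [0, 0, 0]}, {"xyz": [0, 0, 0.015], "twist": [0, 0, 0]}, {"xyz": [0, 0, 0.0165], "twist": [0, 0, 0]}, {"xyz": [0, 0, 0.018], "twist": [0, 0, 0]}])

```text
time: 15.53
tool_pos: [0.5448, -0.1373, 0.1149]
ee_rot: [-1.571, -0.0, -0.105]
wrist_force: [-0.4, -2.7, 2.2]
width: 0.0007
```

>>> step_arm(commands=[{"xyz": [0, 0, 0.0015], "twist": [0, 0, 0]}, {"xyz": [0, 0, 0.003], "twist": [0, 0, 0]}, {"xyz": [0, 0, 0.0045], "twist": [0, 0, 0]}, {"xyz": [0, 0, 0.006], "twist": [0, 0, 0]}, {"xyz": [0, 0, 0.0075], "twist": [0, 0, 0]}, {"xyz": [0, 0, 0.009], "twist": [0, 0, 0]}, {"xyz": [0, 0, 0.0105], "twist": [0, 0, 0]}, {"xyz": [0, 0, 0.012], "twist": [0, 0, 0]}, {"xyz": [0, 0, 0.0135], "twist": [0, 0, 0]}, {"xyz": [0, 0, 0.015], "twist": [0, 0, 0]}, {"xyz": [0, 0, 0.0165], "twist": [0, 0, 0]}, {"xyz": [0, 0, 0.018], "twist": [0, 0, 0]}])

```text
time: 16.53
tool_pos: [0.5448, -0.1372, 0.1329]
ee_rot: [-1.571, 0.0, -0.105]
wrist_force: [-0.1, -0.7, 1.5]
width: 0.0006
```

>>> step_arm(commands=[{"xyz": [0, 0, 0.001], "twist": [0, 0, 0]}, {"xyz": [0, 0, 0.002], "twist": [0, 0, 0]}, {"xyz": [0, 0, 0.003], "twist": [0, 0, 0]}, {"xyz": [0, 0, 0.004], "twist": [0, 0, 0]}, {"xyz": [0, 0, 0.005], "twist": [0, 0, 0]}, {"xyz": [0, 0, 0.006], "twist": [0, 0, 0]}, {"xyz": [0, 0, 0.007], "twist": [0, 0, 0]}, {"xyz": [0, 0, 0.008], "twist": [0, 0, 0]}])

```text
time: 17.2
tool_pos: [0.5447, -0.1371, 0.1405]
ee_rot: [-1.57, 0.001, -0.105]
wrist_force: [0.8, 0.2, -0.3]
width: 0.0009
```

```bash
python3 - <<'E'
from h import *
p,d=robot.snapshot('side');cv2.imwrite('pics/s8.png',cv2.resize(p[60:220,310:500,::-1],(712,600)))
o=robot.get_obs();print(o['tool_pos'],o['wrist_force'],o['time'])
E
```

```text
[ 0.54487117 -0.13722818  0.14091352] [ 0.13926403 -0.67234388  0.76740409] 17.25
```

View pics/s8.png

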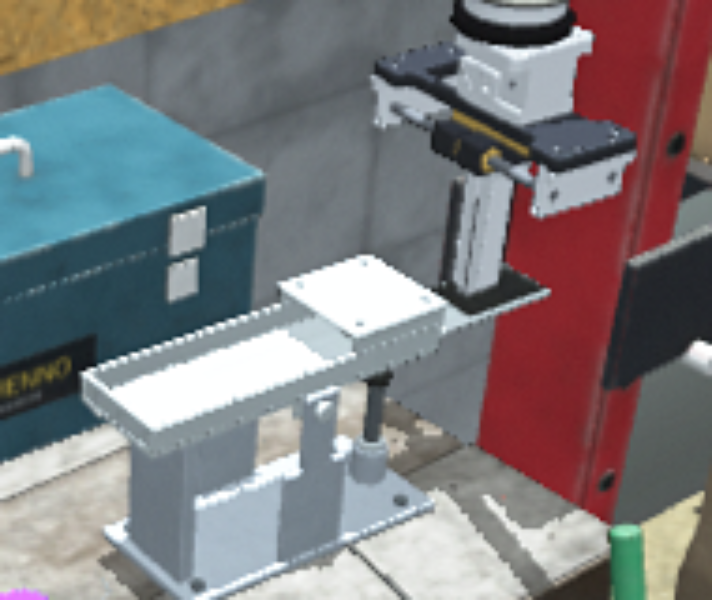

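>>> step_arm(commands=[{"xyz": [0, 0, 0.01], "twist": [0, 0, 0]}, {"xyz": [0, 0, 0.03], "twist": [0, 0, 0]}, {"xyz": [0, 0, 0.06], "twist": [0, 0, 0]}, {"xyz": [0, 0, 0.08], "twist": [0, 0, 0]}, {"xyz": [0, 0, 0.08], "twist": [0, 0, 0]}, {"xyz": [0, 0, 0.08], "twist": [0, 0, 0]}])

```text
time: 17.75
tool_pos: [0.5457, -0.1376, 0.2229]
ee_rot: [-1.572, -0.004, -0.105]
wrist_force: [-0.1, -1.2, -0.6]
width: 0.0009
```

```bash
python3 - <<'E'
from h import *
p,d=robot.snapshot('side');cv2.imwrite('pics/s9.png',p[:,:,::-1])
W=pts('side',d).reshape(-1,3); W0=pts('side',np.load('side0.npy')).reshape(-1,3)
for w in (W0,W):
    X,Y,Z=w.T; print('floor z',np.median(Z[(abs(X-.565)<.02)&(abs(Y-.1)<.03)&(Z>.11)&(Z<.16)]),'hood z',np.median(Z[(abs(X-.553)<.03)&(abs(Y+.036)<.03)&(Z>.15)&(Z<.17)]))
o=robot.get_obs();print(o['tool_pos'],o['wrist_force'],o['time'])
E
```

```text
floor z 0.12758671973383787 hood z 0.16043890308819342
floor z 0.12751117579410176 hood z 0.160519640796419
[ 0.54484009 -0.13734109  0.2208763 ] [-0.7520582   0.5977525  -0.01239111] 17.8
```

View pics/s9.png

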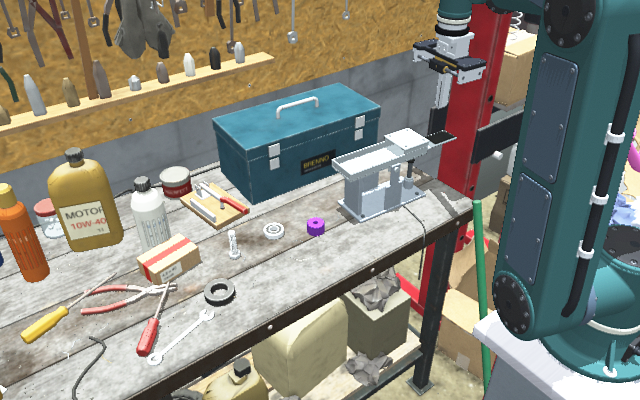

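The tray at (395,155) is level and its open part is empty. The bearing (274,230), bolt (234,244), tape (220,292) and purple part (316,226) have not moved, and the gripper is clear of the tab.

```bash
python3 -c "
from bench import robot
print(robot.close_job())"
```

```text
the job is handed in; nothing more can be done
None
```

The job is done and was handed in at about 18 s; no verdict was reported.

- **Placing:** I gripped the grey pinion, not the purple look-alike. I set it on the open part of the tray, about 74 mm from the hinge pin, and let go.
- **Pressing:** The tab met its stop with the fingertips about 75 mm over the bench. I held it there for about 2 s at 14–16 N vertical (about 17 N in all). No reading went above 17 N.
- **Sliding:** While still pressed, the pinion's visible edge was 60–62 mm along the tray. It should be 60 mm when it touches the end wall, and it had not moved between two pictures 1 s apart.
- **Releasing:** I let the tab up at about 18 mm/s, slowing to 12 mm/s near level, with contact force at every reading until it was level. Then I lifted clear.

**Last checks:**
- **Tray:** floor and hood heights are within 0.1 mm of the start.
- **Other parts:** the bearing, bolt, tape and purple part looked unmoved in the side picture.
- **Not checked:** once the tray was level, the hood hid the pinion, so I did not see it again after the release.
- **Off-axis force:** the wrist showed up to about 5.6 N sideways during the hold, which went away on release.

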